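Set the demonstration engine's choke for a cold start

ROBOT

A 6-joint arm with a two-finger parallel gripper is mounted at the origin on the work surface. World frame = base frame: x ahead of the robot, y to its left, z up, the work surface at z = 0. Lengths are in m, angles in rad, forces in N, time in s.
With the tool pointing down it reaches from about 0.25 to 0.775 m from the base axis. Payload 4 kg.
Tool frame: the origin (TCP) lies midway between the tips of the shut fingers; the grasp point (between the pads) lies 19 mm behind it (robot.pinch_z is the distance from the TCP to the grasp point, in m); x points along the fingers, y is the direction in which the jaws open and shut, and the axes are right-handed (so a half turn about x gives the same grasp; the last joint's range is limited). The gripper opens to 94 mm and grips with 3 to 60 N. Pads are 16 mm wide; open, the fingers measure 119 mm over their backs; the gripper's body (75 mm by 177 mm) begins 78 mm behind the grasp point.
Start: joints at [1.229, 0.087, 1.371, -0, 1.684, -0.103], TCP at [0.13, 0.534, 0.175] pointing down, gripper open.
Joint ranges: [-3.1, 3.1], [-0.76, 2.03], [0.27, 2.55], [-1.08, 4.22], [0.17, 2.65], [-2.57, 2.57]. Speed limits (rad/s): [2.79, 2.79, 3.14, 3.14, 3.14, 3.14].

INTERFACE

Orientations are given as [roll, pitch, yaw] about the fixed x, y, z axes, in that order (R = Rz(yaw) Ry(pitch) Rx(roll)).
In Python, from bench import robot, imaging gives the robot as it stands. The module is installed in compiled form; this text tells all that it offers.
- The arm moves only by the tool drive_tool, never from a script. Its argument "commands" is a list that holds one entry, the list of rows, each a list of 4 numbers: the shift along the tool's x, y, z as a fraction of full scale, then the turn about the tool's x as a fraction of full scale. A call has 1 to 20 rows; each row shifts and turns the commanded pose from where the row before left it, along the tool's axes as they then stand; what a row does not reach is not made up. Full scale, the value 1, is 0.25 m for a shift and 360 degrees for a turn. A row lasts 1/10 s, in which the tool goes at most 50 mm and 8.59 degrees, less where a joint would pass 70% of its speed; a pose out of reach is approached as far as the arm can. A call with a number of a shift or a turn outside -1 to 1 is refused whole. A call with a gripper value outside its range is refused whole. "grip" is the opening, from 0 (shut) to 1 (fully open), set as the call begins (left out, the last holds). The fingers move at their own pace and stop on an object; the grip force is fixed at half the most. Time passes only in rows, so rows that do not move let the fingers close. It gives the time, the measured TCP pose, the force and the opening at its end, in the units of the state.
- robot.get_obs(): the state, without advancing time (a new reading comes with each control period).
- imaging.snapshot(name): name is "scene" or "side" or "wrist"; returns a dict with "pixels" (420x560x3 uint8, red, green, blue), "z_map" (420x560 float32, m along the optical axis (not along the pixel's ray), 0 where there is no reading), "mtx" (3x3 intrinsics, pixels), "extrinsics" (4x4, takes a point from world to camera coordinates). Camera axes: x right, y up, looking along -z (the intrinsics and any distortion apply to the point x, -y, -z); pixel columns grow to the right and rows downward; lengths in m; the calibration is good to about 2 mm. A picture is of the moment at which its call begins.
- robot.close_job(): hands the job in, once; it reports no verdict.
The state is a dict: "time": time; "joint_positions": joint angles; "qvel": joint speeds; "joint_torque": joint torques, N m; "tool_pos": TCP position; "ee_rot": TCP orientation; "wrist_force": force on the tool from outside, world axes, zero at the start; "wrist_torque": the same for the moment, N m; "width": finger opening in m.
Only numpy, scipy, OpenCV 4.12 (cv2) and the standard library are available. Lean on these libraries where they do the work, as an engineer would, in place of code of your own. Each camera call takes 0.05 s, during which the arm holds its last target.

TASK

Get the small demonstration engine ready for a cold start. First push the flat rectangular oil can, which stands in the way of the choke lever, along the counter until there is a hand's width (about 10 cm) between it and the place where the lever will end up; then push the choke lever past the half-choke click all the way to its far stop, full choke, and back away. Only push, with the fingertips or the outside of the fingers: grip and lift nothing, keep the can upright, do not run the lever against the can, and leave all the other things on the counter where they are.

Things in the scene. Friction and masses are not known exactly. Their poses are not given: they have to be found in the camera images.
- engine: small engine fixed to the counter; origin on the counter's surface. x points from its front (lever side, towards the robot) to its back, y is the way the lever slides to full choke. In mm: black housing behind the lever 50 high (filter cover with nut 70), front face x = -95, y -105 to 165; tall part (tank) 224 high, x -10 to 100, y -316 to -60; steel plate 12 high, from x = -95, y -300 to 170
- choke (a joint): travel of the choke lever along the engine's +y, m: about 0 at the start (open), 0.034 half-choke detent (clicks in and rests there), 0.076 full choke, the far stop (clicks in and rests; travel ends at 0.077). Leaving a rest takes about 6 N over the first 9 mm; then it slides easily (about 1 N, staying where it is left) and drops into the next rest over the last 6 mm
- knob: the choke lever's knob: black, upright, round, 18 mm in diameter, from 38 to 78 mm above the counter; origin at its centre, 58 mm up; axes as the engine's. It stands 55 mm in front of the housing on a thin steel stem and a flat strip (10 wide, 25 to 31 above the counter) that comes out of a slot. It moves with the lever
- choke_stop (a point): a point fixed on the engine, 58 mm above the counter, on whose vertical the knob's axis stands at full choke (76 mm along the engine's +y from where it stands at open); axes as the engine's
- can_center (a point): centre of the flat rectangular steel oil can, closed, loose, about 0.35 kg: 90 mm along its x, 60 along its y, 60 high (the point is 30 above its underside), black cap 12 high on top. It stands with its y roughly along the engine's y, its broad face across the end of the knob's path, over 30 mm from the knob at the start; beyond it (engine +y) 150 mm or more of counter is free
- can: the same oil can; origin at the centre of its underside, same axes
- tin: round aluminium tin, 52 across, 50 high (mm), loose, a bystander to be left alone; origin at the centre of its underside
- carton: small cardboard carton 35 x 75 x 35 high (mm), loose, a bystander to be left alone; origin at the centre of its underside
- spray: upright steel spray can, 52 across, 150 high (mm), loose, a bystander to be left alone; origin at the centre of its underside
- wrench: steel spanner lying flat, 150 long (mm), loose, a bystander to be left alone; origin at the centre of its underside
- funnel: grey plastic funnel standing mouth down, 84 across, 75 high (mm), loose, a bystander to be left alone; origin at the centre of its underside
- padlock: brass padlock lying flat, about 75 x 40 x 20 high (mm), loose, a bystander to be left alone; origin at the centre of its underside
- tape: roll of tape lying flat, 90 across, 22 high (mm), loose, a bystander to be left alone; origin at the centre of its underside
There are look-alikes about, which are no part of the job. What is shaped like the can but orange or turquoise is not meant.

How it is judged:
By the outcome, as a careful person would: the job done as asked, in the order asked, and still so for the second after the job is handed in, with the robot touching nothing.
It also fails if it takes over 54 s, if anything falls off the work surface, if the arm or the gripper's body presses on something with over 40 N, if the wrist force passes 120 N, or if a joint passes its speed limit or range.

## Working session

There is one attempt and no reset: what is moved stays moved. The work goes in short steps, Python scripts to look and compute and a tool call to move; the robot and the scene stay as the last step left them, time stands still between calls to the robot, and variables do not carry over. Pictures are saved under pics/ and viewed, and the job is handed in when it is done.

Besides the shell and the picture viewer there is one more tool, called after "Call:" in YAML: its name, and indented under it one key for each argument. drive_tool: Moves the arm, as the interface text tells. Shift numbers are shares of 0.25 m and turn numbers shares of 360 degrees, none past 1 either way. Its arguments: {"type":"object","properties":{"commands":{"type":"array","items":{"type":"array","items":{"type":"array","items":{"type":"number","minimum":-1,"maximum":1}}}},"grip":{"type":"number"}},"required":["commands"]}

```bash
mkdir -p pics; cat > h.py <<'E'
import numpy as np, cv2
from bench import robot, imaging
def snap(n,tag):
    s=imaging.snapshot(n)
    cv2.imwrite(f'pics/{tag}.png',cv2.cvtColor(s['pixels'],cv2.COLOR_RGB2BGR))
    np.savez(f'pics/{tag}.npz',**s)
    return s
def load(tag): return dict(np.load(f'pics/{tag}.npz'))
def world(s,u,v,d=None):
    # point from depth
    K=s['mtx'];T=np.linalg.inv(s['extrinsics'])
    u=np.asarray(u,float);v=np.asarray(v,float)
    if d is None: d=s['z_map'][v.astype(int),u.astype(int)]
    x=(u-K[0,2])/K[0,0]*d; y=(v-K[1,2])/K[1,1]*d
    p=np.stack([x,-y,-d,np.ones_like(d)],-1)
    return (p@T.T)[...,:3]
def ray(s,u,v,z):
    a=world(s,u,v,np.float64(1.));T=np.linalg.inv(s['extrinsics']);c=T[:3,3]
    return c+(a-c)*(z-c[2])/(a[2]-c[2])
E
python3 - <<'E'
from h import *
for n in ['scene','side','wrist']:
    s=snap(n,n+'0'); print(n,s['mtx'].tolist(),np.linalg.inv(s['extrinsics'])[:3].round(3).tolist())
print(robot.get_obs())
E
```

```text
scene [[477.44601673162686, 0.0, 277.60521421646814], [0.0, 477.44601673162686, 208.40899577685857], [0.0, 0.0, 1.0]] [[-0.718, -0.457, 0.524, 1.305], [0.696, -0.482, 0.532, 0.74], [0.009, 0.747, 0.664, 1.02]]
side [[465.33124967955075, 0.0, 274.9468613013485], [0.0, 465.33124967955075, 208.28169887687102], [0.0, 0.0, 1.0]] [[0.712, 0.483, -0.509, -0.055], [-0.702, 0.494, -0.513, -0.66], [0.004, 0.723, 0.691, 0.928]]
wrist [[295.5316543552622, 0.0, 275.65647018237274], [0.0, 295.5316543552622, 207.38527893732663], [0.0, 0.0, 1.0]] [[0.236, -0.946, -0.223, 0.064], [0.972, 0.229, 0.057, 0.551], [-0.003, -0.231, 0.973, 0.384]]
{'time': 0.15, 'joint_positions': array([ 1.22889509e+00,  8.77872779e-02,  1.37187536e+00,  1.77269330e-05,
        1.68358834e+00, -1.03095648e-01]), 'qvel': array([ 4.57846486e-05, -2.20677275e-03, -2.48157527e-03, -5.79892367e-04,
        1.13400593e-03, -6.44891120e-05]), 'joint_torque': array([ 1.43766665e-03, -3.40647054e+01, -3.02790964e+01,  7.17939483e-02,
        3.05723352e-02, -1.21301828e-04]), 'tool_pos': array([0.12993969, 0.53395949, 0.17448807]), 'ee_rot': array([-1.68451535,  1.56913792, -1.92331895]), 'wrist_force': array([-0.23129018, -1.18964063, -0.19173073]), 'wrist_torque': array([-0.02019175, -0.03569214, -0.04494025]), 'width': 0.09366522333410147}
```

View pics/scene0.png

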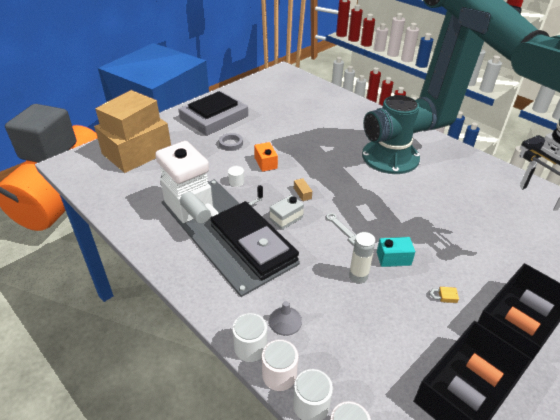

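View pics/side0.png

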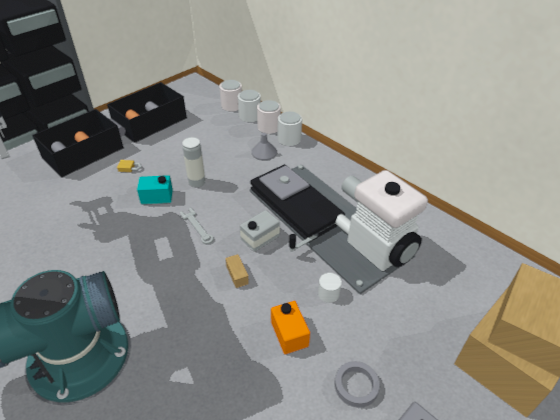

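View pics/wrist0.png

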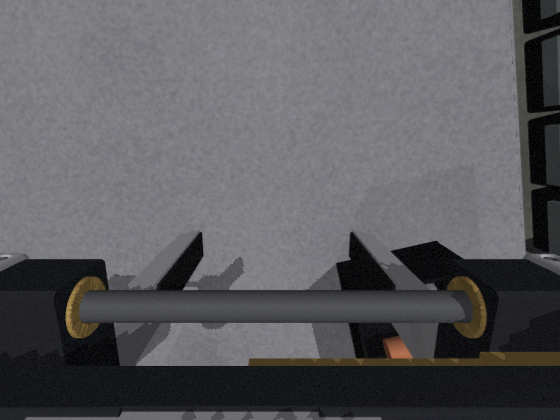

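The target can is the off-white one, at scene (287,211) and side (260,228). The knob is at scene (260,191) and side (293,241), and the orange and turquoise cans are the look-alikes. Next I'll enlarge the work area and measure.

```bash
python3 - <<'E'
from h import *
a=load('scene0')['pixels'][130:290,180:420]; b=load('side0')['pixels'][160:320,190:430]
im=np.vstack([cv2.resize(x,None,fx=2.5,fy=1.85*1,interpolation=cv2.INTER_CUBIC) for x in (a,b)])
cv2.imwrite('pics/zoom0.png',cv2.cvtColor(im,cv2.COLOR_RGB2BGR)); print(im.shape)
for n,bx in (('scene0',(240,175,330,240)),('side0',(225,200,320,265))):
    s=load(n); V,U=np.mgrid[0:420,0:560]; P=world(s,U,V)
    x0,y0,x1,y1=bx
    m=np.zeros((420,560),bool); m[y0:y1,x0:x1]=1
    px=s['pixels'].astype(int); 
    # can top: height 55-64
    # housing top plane etc
    top=m&(abs(P[...,2]-.06)<.006)&(px.min(-1)>110)
    n_,l,st,c=cv2.connectedComponentsWithStats(top.astype(np.uint8))
    i=1+np.argmax(st[1:,4]); q=P[l==i]
    print(n,'cantop',st[i],q.mean(0).round(4),cv2.minAreaRect((q[:,:2]*1000).astype(np.float32)))
    dark=m&(px.max(-1)<60)
    n_,l,st,c=cv2.connectedComponentsWithStats(dark.astype(np.uint8))
    for i in range(1,n_):
        if st[i,4]>15:
            q=P[l==i]; print(' dark',st[i],c[i].round(1),np.median(q,0).round(4),q.min(0).round(3),q.max(0).round(3))
E
```

```text
(592, 600, 3)
scene0 cantop [270 195  34  23 354] [ 0.5233 -0.0196  0.059 ] ((517.634521484375, -22.919952392578125), (63.1654052734375, 90.74368286132812), 85.05497741699219)
 dark [258 186   5  12  47] [259.6 191.4] [ 0.5361 -0.1233  0.0626] [ 0.525 -0.132  0.041] [ 0.541 -0.116  0.081]
 dark [290 197   6   6  32] [292.5 199.5] [ 0.4944 -0.018   0.0705] [ 0.484 -0.028  0.063] [ 0.504 -0.009  0.076]
 dark [240 202  45  38 649] [251.7 220.7] [ 0.628  -0.0492  0.0495] [ 0.59  -0.135  0.042] [1.305 0.74  1.02 ]
side0 cantop [240 210  39  29 516] [ 0.5153 -0.0293  0.0605] ((514.99951171875, -26.11722183227539), (62.28858184814453, 90.26486206054688), 85.19549560546875)
 dark [ 263  200   57   43 1391] [298.8 214.7] [ 0.6162 -0.0709  0.0502] [-0.055 -0.66   0.012] [0.702 0.06  0.928]
 dark [248 222   8   7  47] [251.9 225.1] [ 0.4899 -0.0275  0.072 ] [ 0.481 -0.036  0.066] [ 0.5   -0.015  0.075]
 dark [289 234   7  15  80] [292.2 240.6] [ 0.5274 -0.1349  0.07  ] [ 0.521 -0.139 -0.001] [ 0.595 -0.079  0.082]
```

View pics/zoom0.png

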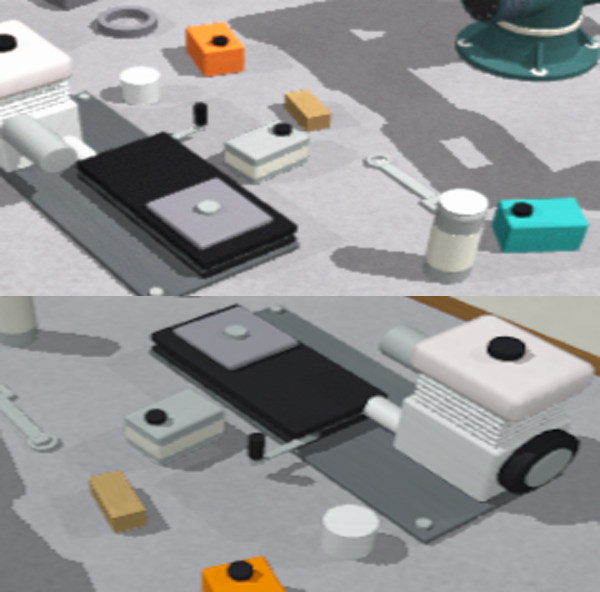

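```bash
python3 - <<'E'
from h import *
V,U=np.mgrid[0:420,0:560]
for n in ('scene0','side0'):
    s=load(n); P=world(s,U,V); px=s['pixels'].astype(int); hsv=cv2.cvtColor(s['pixels'],cv2.COLOR_RGB2HSV)
    ok=(s['z_map']>0)
    hs=ok&(abs(P[...,2]-.05)<.008)&(px.max(-1)<50)&(P[...,0]>.55)&(P[...,0]<.8)&(P[...,1]>-.3)&(P[...,1]<.2)
    hs=cv2.morphologyEx(hs.astype(np.uint8),cv2.MORPH_OPEN,np.ones((2,2)))
    q=P[hs>0]; print(n,'housing',len(q),cv2.minAreaRect((q[:,:2]*1000).astype(np.float32)), cv2.boxPoints(cv2.minAreaRect((q[:,:2]*1000).astype(np.float32))).round(0).tolist())
    # front edge: for y bins min x
    B=np.arange(-.13,.12,.01); e=[]
    for b in B:
        w=q[(q[:,1]>=b)&(q[:,1]<b+.01)]
        if len(w)>3: e.append((np.percentile(w[:,0],3),b+.005))
    e=np.array(e); f=np.polyfit(e[:,1],e[:,0],1); print('front x = %.4f*y+%.4f'%tuple(f), 'angle from +y deg',np.degrees(np.arctan(f[0])), 'res',np.abs(np.polyval(f,e[:,1])-e[:,0]).max())
    # objects above table in neighbourhood
    ob=ok&(P[...,2]>.008)&(P[...,2]<.2)&(P[...,0]>.25)&(P[...,0]<.9)&(abs(P[...,1])<.45)
    nn,l,st,c=cv2.connectedComponentsWithStats(ob.astype(np.uint8))
    for i in range(1,nn):
        if st[i,4]>40:
            q=P[l==i]; print(st[i,:4],np.median(px[l==i],0),'min',q.min(0).round(3),'max',q.max(0).round(3))
# knob rays
a,b=load('scene0'),load('side0')
def fr(s,u,v):
    T=np.linalg.inv(s['extrinsics']);c=T[:3,3];d=world(s,u,v,np.float64(1.))-c;return c,d/np.linalg.norm(d)
def tri(pa,pb):
    c1,d1=fr(a,*pa);c2,d2=fr(b,*pb)
    t=np.linalg.lstsq(np.stack([d1,-d2],1),c2-c1,rcond=None)[0]
    p,q=c1+t[0]*d1,c2+t[1]*d2; return ((p+q)/2).round(4),np.linalg.norm(p-q).round(4)
print('knob',tri((259.6,191.4),(292.2,240.6)),'cap',tri((292.5,199.5),(251.9,225.1)))
for s,n in((a,'scene'),(b,'side')):
    r=s['pixels'].astype(int).max(-1); y=(180,205,250,270) if n=='scene' else (230,252,284,302)
    m=(r[y[0]:y[1],y[2]:y[3]]<60); vv,uu=np.nonzero(m); print(n,uu.min()+y[2],uu.max()+y[2],vv.min()+y[0],vv.max()+y[0], (uu.mean()+y[2]).round(1),(vv.mean()+y[0]).round(1))
E
```

```text
scene0 housing 1795 ((899.3165893554688, 339.02947998046875), (1119.25341796875, 226.1846160888672), 56.094383239746094) [[493.0, -62.0], [681.0, -189.0], [1305.0, 740.0], [1118.0, 867.0]]
front x = 0.1650*y+0.6172 angle from +y deg 9.36924451814938 res 0.10431265950299462
[224 137  19  13] [128. 128. 133.] min [ 0.333 -0.45   0.008] max [ 0.42  -0.413  0.028]
[254 142  24  29] [221. 107.  42.] min [ 0.319 -0.334  0.008] max [ 0.41  -0.227  0.074]
[155 155 144 140] [114. 119. 121.] min [ 0.522 -0.363  0.008] max [0.819 0.138 0.2  ]
[228 166  16  20] [214. 217. 215.] min [ 0.484 -0.297  0.008] max [ 0.537 -0.242  0.054]
[294 178  18  22] [217.  175.  112.5] min [ 0.364 -0.115  0.008] max [ 0.419 -0.032  0.04 ]
[270 195  34  34] [198.  200.5 192. ] min [ 0.469 -0.056  0.008] max [0.566 0.012 0.076]
[349 232  26  51] [171. 170. 160.] min [0.416 0.172 0.008] max [0.566 0.308 0.153]
[377 237  38  29] [ 40.  136.5 134. ] min [0.36  0.259 0.008] max [0.465 0.36  0.077]
[269 301  33  33] [137.  135.  141.5] min [0.749 0.207 0.008] max [0.829 0.288 0.077]
[239 313  28  39] [218. 223. 222.] mi
[... 921 characters left out ...]
 [150. 153. 150.] min [ 0.467 -0.06   0.008] max [0.562 0.008 0.076]
[196 225  17  18] [170. 177. 177.] min [0.396 0.052 0.008] max [0.426 0.122 0.014]
[225 254  23  33] [179. 151.  97.] min [ 0.359 -0.117  0.008] max [ 0.417 -0.037  0.041]
[318 273  23  28] [210.  215.5 215. ] min [ 0.482 -0.301  0.008] max [ 0.535 -0.249  0.056]
[270 301  40  53] [221. 133.   0.] min [ 0.317 -0.338  0.008] max [ 0.404 -0.234  0.076]
[334 361  30  33] [141. 143. 150.] min [ 0.331 -0.45   0.008] max [ 0.415 -0.421  0.027]
knob (array([ 0.5328, -0.128 ,  0.0586]), np.float64(0.0028)) cap (array([ 0.4922, -0.0225,  0.0665]), np.float64(0.0026))
scene 258 262 186 197 259.6 191.4
side 289 301 230 248 293.7 238.6
```

```bash
python3 - <<'E'
from h import *
from scipy.spatial.transform import Rotation as Ro
o=robot.get_obs(); R=Ro.from_euler('xyz',o['ee_rot']).as_matrix(); print('R cols x,y,z',R.round(3).tolist())
V,U=np.mgrid[0:420,0:560]
for n in ('scene0','side0'):
    s=load(n); P=world(s,U,V); px=s['pixels'].astype(int); hsv=cv2.cvtColor(s['pixels'],cv2.COLOR_RGB2HSV)
    hs=(s['z_map']>0)&(P[...,2]>.044)&(P[...,2]<.054)&(px.max(-1)<60)&(P[...,0]>.56)&(P[...,0]<.8)&(P[...,1]>-.2)&(P[...,1]<.15)
    q=P[hs]
    pl=[]
    e=[]
    for b in np.arange(-.11,.05,.01):
        w=q[(q[:,1]>=b)&(q[:,1]<b+.01)]
        if len(w)>3: e.append((w[:,0].min(),b+.005))
    e=np.array(e); 
    for k in range(3):
        f=np.polyfit(e[:,1],e[:,0],1); r=abs(np.polyval(f,e[:,1])-e[:,0]); e=e[r<max(.003,2*np.median(r))]
    print(n,'front',f,np.degrees(np.arctan(f[0])),r.max(),len(e))
    # rays from image line edges, at bolts on plate? corner pts
    # wrench: light grey, low
    wr=(P[...,2]>.003)&(P[...,2]<.02)&(P[...,0]>.35)&(P[...,0]<.56)&(P[...,1]>.02)&(P[...,1]<.23)
    q=P[wr]; print('wrench',len(q),cv2.boxPoints(cv2.minAreaRect((q[:,:2]*1000).astype(np.float32))).round(0).tolist())
E
```

```text
R cols x,y,z [[-0.001, 0.237, 0.972], [-0.002, 0.972, -0.237], [-1.0, -0.002, -0.0]]
scene0 front [0.13397722 0.60730625] 7.630888134428094 0.002355117425587583 15
wrench 351 [[350.0, 22.0], [558.0, 20.0], [560.0, 227.0], [351.0, 229.0]]
side0 front [0.12897645 0.60238865] 7.349234365072897 0.0015510984362326896 16
wrench 781 [[350.0, 21.0], [560.0, 21.0], [560.0, 228.0], [350.0, 228.0]]
```

```bash
python3 - <<'E'
from h import *
a,b=load('scene0'),load('side0')
for n,s,bx in(('scene',a,(320,205,362,250)),('side',b,(175,202,220,248))):
    px=s['pixels'].astype(int); x0,y0,x1,y1=bx
    V,U=np.mgrid[0:420,0:560]; P=world(s,U,V)
    m=np.zeros((420,560),bool); m[y0:y1,x0:x1]=1
    m&=(P[...,2]>.0055)&(P[...,2]<.02)
    nn,l,st,c=cv2.connectedComponentsWithStats(m.astype(np.uint8)); i=1+np.argmax(st[1:,4]); q=P[l==i]
    print(n,st[i],cv2.boxPoints(cv2.minAreaRect((q[:,:2]*1000).astype(np.float32))).round(0).tolist())
for p in((327,216),(357,242)): print(ray(a,*p,.006).round(3))
for p in((184,211),(212,242)): print(ray(b,*p,.006).round(3))
# can by rays of mask of top using image polygon: footprint average
sa=np.array([517.6,-22.9]);sb=np.array([515,-26.1]);can=(sa+sb)/2e3;knob=np.array([.5328,-.128])
ey=np.array([.1305,.9914]);ex=np.array([.9914,-.1305])
print('can rel knob ex,ey',(can-knob)@ex,(can-knob)@ey)
E
```

```text
scene [326 213  32  32 137] [[391.0, 59.0], [425.0, 52.0], [454.0, 195.0], [421.0, 202.0]]
side [180 208  33  35 265] [[393.0, 54.0], [428.0, 48.0], [451.0, 195.0], [416.0, 200.0]]
[0.418 0.061 0.006]
[0.439 0.198 0.006]
[0.431 0.198 0.006]
[0.413 0.049 0.006]
can rel knob ex,ey -0.02986485000000007 0.10045665
```

Engine +y lies 7.5° from world +y towards +x. The knob is at (0.533,-0.128) and the can centre is 100 mm beyond it and 30 mm nearer the robot. I'll turn the jaws along the engine's x, with the fingers 50 mm apart so both push the can's face, then travel there.

Call:
drive_tool:
  commands:
    - [[0,0,0,0.0233],[0,0,0,0.0233],[0,0,0,0.0233],[0,0,0,0.0233],[0,0,0,0.0233],[0,0,0,0.0233],[0,0,0,0.0233],[0,0,0,0.0233],[0,0,0,0.0233],[0,0,0,0.0233]]
  grip: 0.53

```text
time: 1.15
tool_pos: [0.13, 0.5341, 0.1749]
ee_rot: [-0.224, 1.57, -1.933]
wrist_force: [-0.1, 0.6, -0.1]
width: 0.0497
```

Call:
drive_tool:
  commands:
    - [[0,0.1013,0.1253,0],[0,0.1013,0.1253,0],[0,0.1013,0.1253,0],[0,0.1013,0.1253,0],[0,0.1013,0.1253,0],[0,0.1013,0.1253,0],[0,0.1013,0.1253,0],[0,0.1013,0.1253,0],[0,0.1013,0.1253,0],[0,0.1013,0.1253,0],[0,0.1013,0.1253,0],[0,0.1013,0.1253,0],[0,0.1013,0.1253,0],[0,0.1013,0.1253,0],[0,0.1013,0.1253,0],[0,0.1013,0.1253,0],[0,0.1013,0.1253,0],[0,0.1013,0.1253,0],[0,0,0,0],[0,0,0,0]]

```text
time: 3.15
tool_pos: [0.5075, -0.0849, 0.1745]
ee_rot: [-1.964, 1.568, 2.615]
wrist_force: [0.7, -0.6, 1.4]
width: 0.0497
```

```bash
cat >> h.py <<'E'
from scipy.spatial.transform import Rotation as Ro
KN=np.array([.5328,-.128]);EY=np.array([.1305,.9914]);EX=np.array([.9914,-.1305])
def st():
    o=robot.get_obs(); R=Ro.from_euler('xyz',o['ee_rot']).as_matrix();d=o['tool_pos'][:2]-KN
    print('t',o['time'],'tcp',o['tool_pos'].round(4),'rel knob ex,ey mm',(d@EX*1e3).round(1),(d@EY*1e3).round(1),'yaw',np.degrees(np.arctan2(R[1,1],R[0,1])).round(2),'toolx',R[:,0].round(4),'F',o['wrist_force'].round(1),'w',o['width'].round(4))
E
python3 - <<'E'
from h import *
st()
for n in('scene','side','wrist'): snap(n,n+'1')
E
```

```text
Traceback (most recent call last):
  File "h.py", line 24, in st
    print('t',o['time'],'tcp',o['tool_pos'].round(4),'rel knob ex,ey mm',(d@EX*1e3).round(1),(d@EY*1e3).round(1),'yaw',np.degrees(np.arctan2(R[1,1],R[0,1])).round(2),'toolx',R[:,0].round(4),'F',o['wrist_force'].round(1),'w',o['width'].round(4))
                                                                                                                                                                                                                                ^^^^^^^^^^^^^^^^
AttributeError: 'float' object has no attribute 'round'
```

```bash
sed -i "s/o\['width'\].round(4)/round(o['width'],4)/" h.py
python3 - <<'E'
from h import *
st()
for n in('scene','side','wrist'): snap(n,n+'1')
a=load('side1')['pixels'];b=load('wrist1')['pixels']
cv2.imwrite('pics/v1.png',cv2.cvtColor(np.hstack([cv2.resize(a[120:320,180:440],(400,308)),cv2.resize(b,(400,308))]),cv2.COLOR_RGB2BGR))
E
```

```text
t 3.15 tcp [ 0.5075 -0.0849  0.1745] rel knob ex,ey mm -30.8 39.5 yaw -7.65 toolx [-0.002   0.0012 -1.    ] F [ 0.7 -0.6  1.4] w 0.0497
```

View pics/v1.png

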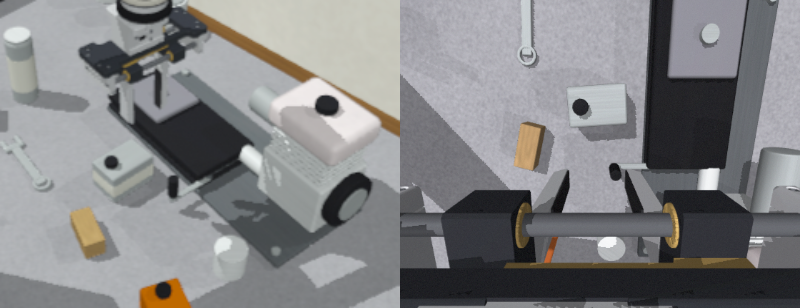

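The wrist view shows the can (about (597,105) in the composite), the knob (615,171) and the carton (529,146) clearly. I'll use it to cross-check the positions and the engine's axis.

```bash
python3 - <<'E'
from h import *
s=load('wrist1'); V,U=np.mgrid[0:420,0:560]; P=world(s,U,V); px=s['pixels'].astype(int)
m=(P[...,2]>.054)&(P[...,2]<.066)&(U>225)&(U<325)&(V>105)&(V<185)
q=P[m]; r=cv2.minAreaRect((q[:,:2]*1000).astype(np.float32)); print('can',r); c=np.array(r[0])/1e3-KN; print('rel',(c@EX).round(4),(c@EY).round(4))
k=(px.max(-1)<60)&(U>285)&(U<320)&(V>215)&(V<260)
print('knob z',np.unique((P[k][:,2]).round(2),return_counts=True)); vv,uu=np.nonzero(k&(P[...,2]>.07)); print(uu.mean(),vv.mean(),P[k&(P[...,2]>.07)].mean(0), ray(s,uu.mean(),vv.mean(),.078))
h=(px.max(-1)<60)&(U>330)&(U<480)&(V<215)&(P[...,2]>.044)&(P[...,2]<.056)
e=[]
for v in range(5,215,8):
    u=np.nonzero(h[v])[0]
    if len(u)>5: e.append(P[v,u[1]][:2])
e=np.array(e); f=np.polyfit(e[:,1],e[:,0],1); print('front',f,np.degrees(np.arctan(f[0])),abs(np.polyval(f,e[:,1])-e[:,0]).max())
E
```

```text
can ((514.130126953125, -24.225994110107422), (60.00383758544922, 90.10810852050781), 86.18133544921875)
rel -0.0321 0.1004
knob z (array([0.04, 0.05, 0.06, 0.07, 0.08, 0.21, 0.22, 0.23, 0.38]), array([ 10,  34,  36,  40, 181,  55,  58,  12,   1]))
307.4268292682927 240.78353658536585 [ 0.52985263 -0.11005584  0.13119422] [ 0.53498066 -0.13108234  0.078     ]
front [0.13314328 0.60236084] 7.5839441951538396 0.000624784118345989
```

All three views agree: the engine angle is 7.6°, and the can is at ex -32, ey +100 mm from the knob. I'll go down between the knob and the can.

Call:
drive_tool:
  commands:
    - [[0.12,0,0,0],[0.12,0,0,0],[0.12,0,0,0],[0.12,0,0,0],[0.08,0,0,0],[0.05,0,0,0],[0,0,0,0],[0,0,0,0]]

```text
time: 4.1
tool_pos: [0.5084, -0.0842, 0.024]
ee_rot: [1.501, 1.569, -0.201]
wrist_force: [-0.3, 0.5, 0.9]
width: 0.0501
```

Call:
drive_tool:
  commands:
    - [[0,0,-0.03,0],[0,0,-0.03,0],[0,0,-0.02,0],[0,0,-0.02,0],[0,0,-0.02,0],[0,0,-0.02,0],[0,0,-0.02,0],[0,0,0,0]]

```text
time: 4.9
tool_pos: [0.5139, -0.0448, 0.0236]
ee_rot: [1.361, 1.569, -0.341]
wrist_force: [0.1, -3.7, 1.6]
width: 0.05
```

```bash
python3 - <<'E'
from h import *
st()
for n in('side','scene'): snap(n,n+'2')
a=load('side2')['pixels'];b=load('scene2')['pixels']
cv2.imwrite('pics/v2.png',cv2.cvtColor(np.hstack([cv2.resize(a[120:320,180:440],(400,308)),cv2.resize(b[120:320,180:440],(400,308))]),cv2.COLOR_RGB2BGR))
E
```

```text
t 4.9 tcp [ 0.5139 -0.0448  0.0236] rel knob ex,ey mm -29.5 80.0 yaw -7.54 toolx [ 2.e-03 -7.e-04 -1.e+00] F [ 0.1 -3.7  1.6] w 0.05
```

View pics/v2.png

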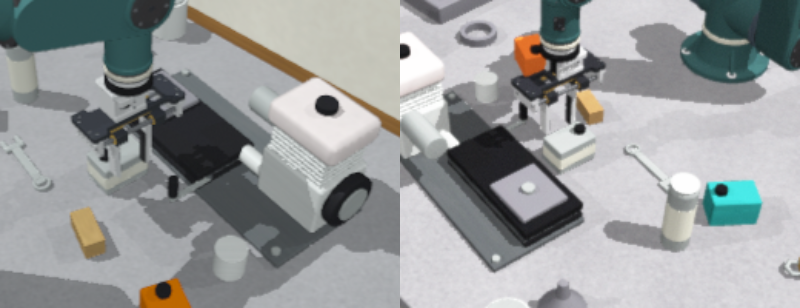

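Both fingers are on the can's face, and the can is upright and moving at about 4 N. I'll keep pushing.

Call:
drive_tool:
  commands:
    - [[0,0,-0.02,0],[0,0,-0.02,0],[0,0,-0.02,0],[0,0,-0.02,0],[0,0,-0.02,0],[0,0,-0.02,0],[0,0,-0.02,0],[0,0,-0.02,0],[0,0,-0.02,0],[0,0,-0.02,0],[0,0,-0.02,0],[0,0,-0.02,0],[0,0,-0.02,0],[0,0,-0.02,0],[0,0,-0.02,0],[0,0,-0.02,0],[0,0,-0.02,0],[0,0,0,0]]

```text
time: 6.8
tool_pos: [0.5244, 0.0393, 0.0231]
ee_rot: [0.625, 1.57, -1.078]
wrist_force: [0.6, -3.3, 3.0]
width: 0.0498
```

```bash
python3 - <<'E'
from h import *
st()
for n in('side','scene','wrist'): snap(n,n+'3')
a=load('side3')['pixels'];b=load('scene3')['pixels']
cv2.imwrite('pics/v3.png',cv2.cvtColor(np.hstack([cv2.resize(a[120:320,180:440],(400,308)),cv2.resize(b[120:320,180:440],(400,308))]),cv2.COLOR_RGB2BGR))
V,U=np.mgrid[0:420,0:560]
for n in('side3','scene3','wrist3'):
    s=load(n); P=world(s,U,V); m=(P[...,2]>.054)&(P[...,2]<.064)&(P[...,0]>.46)&(P[...,0]<.59)&(P[...,1]>.02)&(P[...,1]<.17)&(s['pixels'].min(-1)>70)
    q=P[m]
    if len(q)>40:
        r=cv2.minAreaRect((q[:,:2]*1000).astype(np.float32)); c=np.array(r[0])/1e3-KN; print(n,len(q),r,'rel',(c@EX).round(4),(c@EY).round(4), 'max ey', ((q[:,:2]-KN)@EY).max())
E
```

```text
t 6.8 tcp [0.5244 0.0393 0.0231] rel knob ex,ey mm -30.2 164.8 yaw -7.56 toolx [ 2.e-04 -4.e-04 -1.e+00] F [ 0.6 -3.3  3. ] w 0.0498
side3 301 ((527.96875, 67.99703979492188), (79.13053131103516, 88.7327880859375), 82.52622985839844) rel -0.0304 0.1937 max ey 0.23324317066232453
scene3 419 ((531.7327270507812, 73.11074829101562), (78.5826416015625, 93.32469940185547), 80.99588012695312) rel -0.0273 0.1992 max ey 0.23766804858228033
wrist3 13468 ((528.0233764648438, 70.52597045898438), (76.77564239501953, 90.79762268066406), 81.70601654052734) rel -0.0306 0.1962 max ey 0.2346372787309277
```

View pics/v3.png

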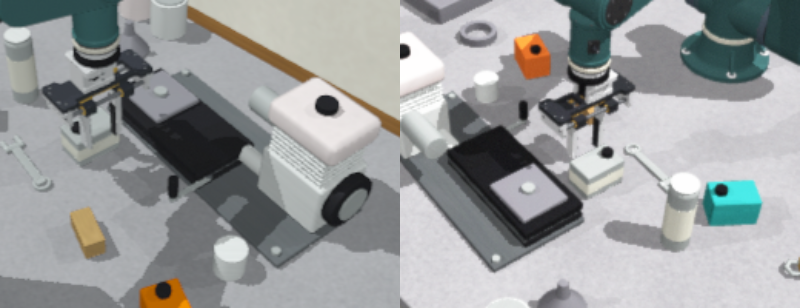

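The can's far face is about 235 mm past the knob's start, so its near face is 99 mm from the stop axis and 90 mm from the knob's surface there. I'll push about 8 mm more, then back away, rise and shut the fingers.

Call:
drive_tool:
  commands:
    - [[0,0,-0.016,0],[0,0,-0.016,0],[0,0,0,0],[0,0,0.04,0],[0,0,0.04,0],[0,0,0.04,0],[-0.12,0,0,0],[-0.12,0,0,0],[-0.12,0,0,0],[-0.12,0,0,0],[0,0,0,0]]

```text
time: 8.05
tool_pos: [0.5241, 0.017, 0.1479]
ee_rot: [1.723, 1.561, 0.019]
wrist_force: [-0.4, -0.5, 0.5]
width: 0.0501
```

```bash
python3 - <<'E'
from h import *
st()
for n in('side','scene','wrist'): snap(n,n+'4')
a=load('side4')['pixels'];b=load('wrist4')['pixels']
cv2.imwrite('pics/v4.png',cv2.cvtColor(np.hstack([cv2.resize(a[120:320,180:440],(400,308)),cv2.resize(b,(400,308))]),cv2.COLOR_RGB2BGR))
V,U=np.mgrid[0:420,0:560]
for n in('side4','scene4','wrist4'):
    s=load(n); P=world(s,U,V); m=(P[...,2]>.054)&(P[...,2]<.064)&(P[...,0]>.46)&(P[...,0]<.588)&(P[...,1]>.02)&(P[...,1]<.17)&(s['pixels'].min(-1)>70)
    q=P[m]
    if len(q)>40:
        r=cv2.minAreaRect((q[:,:2]*1000).astype(np.float32)); c=np.array(r[0])/1e3-KN; print(n,len(q),r,'rel',(c@EX).round(4),(c@EY).round(4), 'max ey', ((q[:,:2]-KN)@EY).max())
    k=(s['pixels'].max(-1)<60)&(P[...,2]>.035)&(P[...,2]<.085)&(np.hypot(P[...,0]-KN[0],P[...,1]-KN[1])<.02); 
    if k.sum()>5: print(n,'knob',k.sum(),np.median(P[k],0).round(4))
E
```

```text
t 8.05 tcp [0.5241 0.017  0.1479] rel knob ex,ey mm -27.5 142.6 yaw -7.6 toolx [ 9.4e-03  2.0e-04 -1.0e+00] F [-0.4 -0.5  0.5] w 0.0501
side4 437 ((531.7998046875, 84.95600128173828), (63.285884857177734, 91.53316497802734), 83.6063232421875) rel -0.0288 0.211 max ey 0.24196948042015942
side4 knob 79 [ 0.5274 -0.1347  0.0688]
scene4 406 ((532.8828125, 87.18624877929688), (63.731056213378906, 91.1480941772461), 82.25394439697266) rel -0.028 0.2133 max ey 0.2453257554387272
scene4 knob 46 [ 0.5359 -0.1235  0.0627]
wrist4 5352 ((530.1556396484375, 86.37747192382812), (59.59177780151367, 90.18147277832031), 82.45320892333984) rel -0.0306 0.2122 max ey 0.24200011618199022
wrist4 knob 336 [ 0.5292 -0.1233  0.0766]
```

View pics/v4.png

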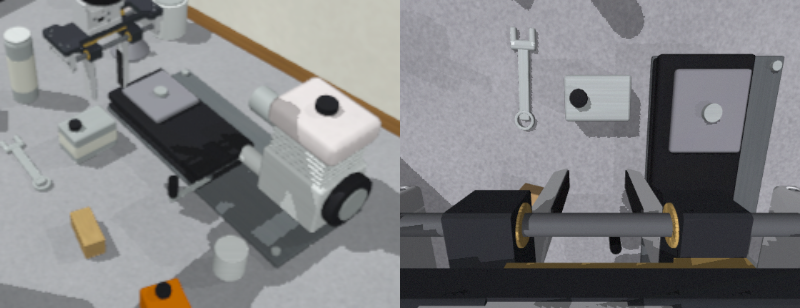

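The can is upright, with its near face about 106 mm from the stop axis and 97 mm from the knob's surface at the stop. The knob hasn't moved. I'll shut the fingers and go behind the knob.

Call:
drive_tool:
  commands:
    - [[0,0.022,0.146,0],[0,0.022,0.146,0],[0,0.022,0.146,0],[0,0.022,0.146,0],[0,0.022,0.146,0],[0,0,0,0],[0,0,0,0],[0,0,0,0],[0,0,0,0]]
  grip: 0

```text
time: 9.1
tool_pos: [0.5244, -0.1655, 0.1423]
ee_rot: [-2.284, 1.57, 2.299]
wrist_force: [-0.1, -0.6, -0.1]
width: 0.0008
```

```bash
python3 - <<'E'
from h import *
st()
for n in('side','scene','wrist'): snap(n,n+'5')
a=load('side5')['pixels'];b=load('wrist5')['pixels']
cv2.imwrite('pics/v5.png',cv2.cvtColor(np.hstack([cv2.resize(a[120:320,180:440],(400,308)),cv2.resize(b,(400,308))]),cv2.COLOR_RGB2BGR))
V,U=np.mgrid[0:420,0:560]
s=load('wrist5');P=world(s,U,V);k=(s['pixels'].max(-1)<60)&(P[...,2]>.073)&(P[...,2]<.083)&(np.hypot(P[...,0]-KN[0],P[...,1]-KN[1])<.025)
vv,uu=np.nonzero(k);q=P[k];print(k.sum(),uu.min(),uu.max(),vv.min(),vv.max(),q.min(0).round(4),q.max(0).round(4),cv2.minEnclosingCircle((q[:,:2]*1000).astype(np.float32)))
E
```

```text
t 9.1 tcp [ 0.5244 -0.1655  0.1423] rel knob ex,ey mm -3.4 -38.3 yaw -7.46 toolx [-8.e-04  9.e-04 -1.e+00] F [-0.1 -0.6 -0.1] w 0.0008
258 268 285 160 178 [ 0.5212 -0.1361  0.0734] [ 0.5373 -0.1198  0.0795] ((529.2735595703125, -127.8582763671875), 8.400885581970215)
```

View pics/v5.png

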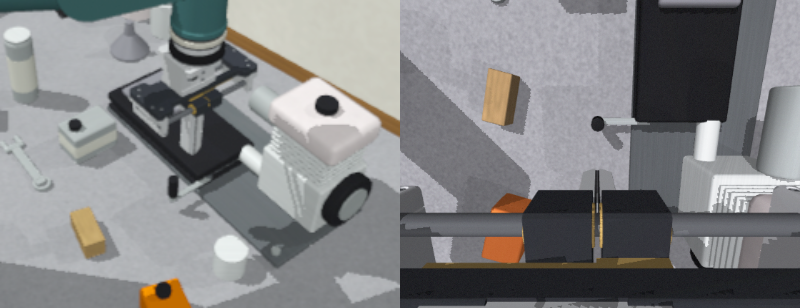

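The wrist view puts the knob's centre at (0.529,-0.128), in line with the shut fingers. The fingers are 38 mm behind it. Next I'll go down to knob height and approach.

Call:
drive_tool:
  commands:
    - [[0.1,0,0,0],[0.1,0,0,0],[0.1,0,0,0],[0.076,0,0,0],[0,0,0,0],[0,0,-0.03,0],[0,0,-0.03,0],[0,0,-0.012,0],[0,0,0,0]]

```text
time: 10.15
tool_pos: [0.5278, -0.1486, 0.0501]
ee_rot: [1.4, 1.569, -0.301]
wrist_force: [-0.1, 0.2, 0.7]
width: 0.0005
```

Call:
drive_tool:
  commands:
    - [[0,0,-0.012,0],[0,0,-0.012,0],[0,0,-0.012,0],[0,0,-0.012,0]]

```text
time: 10.55
tool_pos: [0.5285, -0.137, 0.0488]
ee_rot: [-3.097, 1.571, 1.483]
wrist_force: [-0.1, -0.2, -0.1]
width: 0.0005
```

```bash
python3 - <<'E'
from h import *
st()
E
```

```text
t 10.55 tcp [ 0.5285 -0.137   0.0488] rel knob ex,ey mm -3.0 -9.5 yaw -7.57 toolx [ 0.e+00  1.e-04 -1.e+00] F [-0.1 -0.2 -0.1] w 0.0005
```

```bash
python3 - <<'E'
from h import *
for n in('side','scene','wrist'): snap(n,n+'6')
a=load('side6')['pixels'];b=load('wrist6')['pixels'];c=load('scene6')['pixels']
cv2.imwrite('pics/v6.png',cv2.cvtColor(np.hstack([cv2.resize(a[190:290,240:350],(390,360),interpolation=2),cv2.resize(c[150:230,220:308],(390,360),interpolation=2)]),cv2.COLOR_RGB2BGR))
cv2.imwrite('pics/w6.png',cv2.cvtColor(b,cv2.COLOR_RGB2BGR))
st()
E
```

```text
t 10.7 tcp [ 0.5285 -0.137   0.0488] rel knob ex,ey mm -3.0 -9.5 yaw -7.54 toolx [-1.e-04  1.e-04 -1.e+00] F [ 0.8  1.  -0.3] w 0.0004
```

View pics/v6.png

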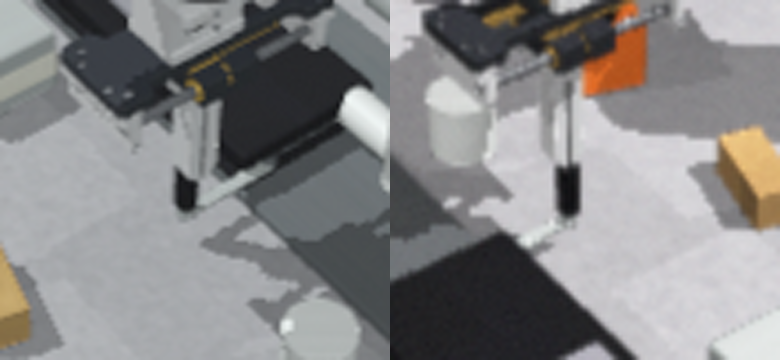

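View pics/w6.png

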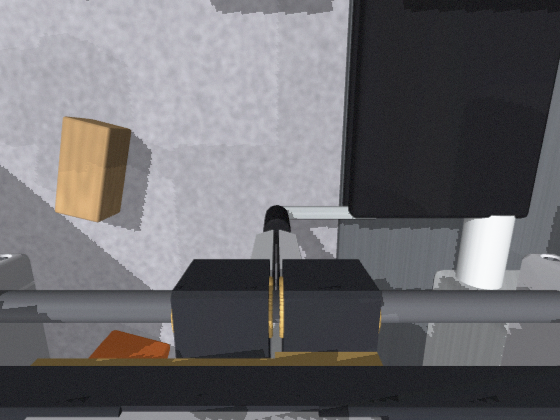

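The finger is just about at the knob: wrist (277,212), with the finger right behind it. I'll go on in small steps and watch the force.

Call:
drive_tool:
  commands:
    - [[0,0,-0.012,0],[0,0,-0.012,0]]

```text
time: 10.9
tool_pos: [0.5293, -0.1312, 0.0488]
ee_rot: [-2.879, 1.571, 1.701]
wrist_force: [0.7, -0.2, -0.1]
width: 0.0003
```

Call:
drive_tool:
  commands:
    - [[0,0,-0.012,0],[0,0,-0.012,0]]

```text
time: 11.1
tool_pos: [0.5302, -0.125, 0.0489]
ee_rot: [2.517, 1.571, 0.814]
wrist_force: [0.0, -0.1, 0.2]
width: 0.0007
```

Call:
drive_tool:
  commands:
    - [[0,0,-0.012,0],[0,0,-0.012,0]]

```text
time: 11.3
tool_pos: [0.5309, -0.1191, 0.0489]
ee_rot: [2.429, 1.571, 0.726]
wrist_force: [-0.2, 0.4, 0.6]
width: 0.0004
```

```bash
python3 - <<'E'
from h import *
st()
for n in('side','scene','wrist'): snap(n,n+'7')
a=load('side7')['pixels'];b=load('wrist7')['pixels'];c=load('scene7')['pixels']
cv2.imwrite('pics/v7.png',cv2.cvtColor(np.hstack([cv2.resize(a[190:290,240:350],(390,360),interpolation=2),cv2.resize(c[150:230,220:308],(390,360),interpolation=2)]),cv2.COLOR_RGB2BGR))
cv2.imwrite('pics/w7.png',cv2.cvtColor(b,cv2.COLOR_RGB2BGR))
E
```

```text
t 11.3 tcp [ 0.5309 -0.1191  0.0489] rel knob ex,ey mm -3.0 8.6 yaw -7.56 toolx [ 1.e-04  1.e-04 -1.e+00] F [-0.2  0.4  0.6] w 0.0004
```

View pics/v7.png

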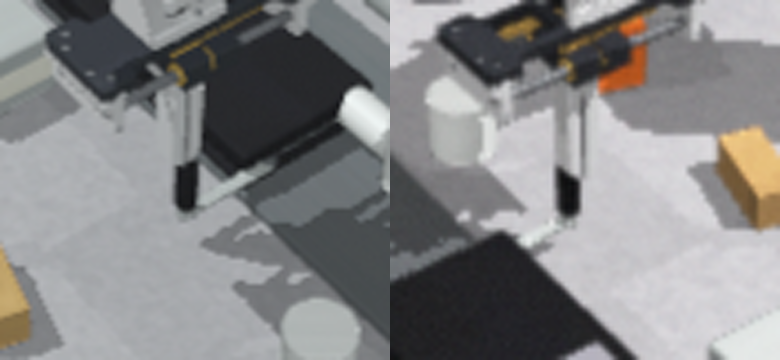

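View pics/w7.png

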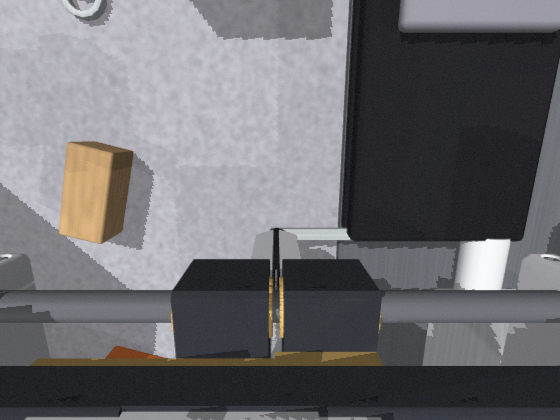

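No force, and the knob hasn't moved, although the finger now covers its place. Before pushing on, I'll check where the tips really are by projecting the TCP into both views.

```bash
python3 - <<'E'
from h import *
def proj(s,p):
    q=s['extrinsics']@np.append(p,1);K=s['mtx'];return np.array([K[0,0]*q[0]/-q[2]+K[0,2],-K[1,1]*q[1]/-q[2]+K[1,2]]),-q[2]
t=np.array([.5309,-.1191,.0489])
out=[]
for n in('side7','scene7','wrist7'):
    s=load(n); (u,v),d=proj(s,t); print(n,u.round(1),v.round(1),d.round(4))
    for z in (.03,.058,.078): print('  knob start z',z,proj(s,np.array([.531,-.128,z]))[0].round(1), ' tcp xy',proj(s,np.array([.5309,-.1191,z]))[0].round(1))
    V,U=np.mgrid[0:420,0:560];P=world(s,U,V)
    if n!='wrist7':
        c0=int(round(u))
        for v_ in range(int(v)-30,int(v)+14,3): print('   row',v_,[ (s['pixels'][v_,c].max(), P[v_,c].round(3).tolist()) for c in (c0-2,c0+2)])
        b=s['pixels'].copy(); x,y=int(u),int(v)
        z=cv2.resize(b[y-35:y+35,x-35:x+35],(390,390),interpolation=cv2.INTER_NEAREST); cv2.drawMarker(z,(int((u-x+35.5)*390/70),int((v-y+35.5)*390/70)),(255,0,0),0,15); out.append(z)
cv2.imwrite('pics/v8.png',cv2.cvtColor(np.hstack(out),cv2.COLOR_RGB2BGR))
E
```

```text
side7 288.5 241.7 1.1838
  knob start z 0.03 [290.8 248.5]  tcp xy [288.3 246.7]
  knob start z 0.058 [291.1 241.2]  tcp xy [288.6 239.3]
  knob start z 0.078 [291.4 235.8]  tcp xy [288.8 233.9]
   row 211 [(np.uint8(94), [0.497, -0.142, 0.196]), (np.uint8(119), [0.503, -0.149, 0.197])]
   row 214 [(np.uint8(134), [0.519, -0.122, 0.158]), (np.uint8(76), [0.504, -0.148, 0.186])]
   row 217 [(np.uint8(159), [0.516, -0.125, 0.152]), (np.uint8(154), [0.526, -0.129, 0.148])]
   row 220 [(np.uint8(160), [0.517, -0.125, 0.141]), (np.uint8(155), [0.528, -0.128, 0.136])]
   row 223 [(np.uint8(164), [0.518, -0.124, 0.13]), (np.uint8(155), [0.528, -0.128, 0.125])]
   row 226 [(np.uint8(175), [0.518, -0.124, 0.12]), (np.uint8(154), [0.527, -0.129, 0.116])]
   row 229 [(np.uint8(174), [0.518, -0.124, 0.109]), (np.uint8(142), [0.527, -0.13, 0.107])]
   row 232 [(np.uint8(174), [0.519, -0.124, 0.097]), (np.uint8(141), [0.529, -0.128, 0.093])]
   row 235 [(np.uint8(174), [0.578, -0.069, -0.0]), (np.uint8(120), [0.529, -0.128, 0.082])]
   row 238 [(np.uint8(174), [0.568, -0.079, 0.003]), (np.uint8(33
[... 1572 characters left out ...]
]), (np.uint8(203), [0.474, -0.17, 0.001])]
   row 194 [(np.uint8(22), [0.538, -0.119, 0.056]), (np.uint8(202), [0.483, -0.16, 0.0])]
   row 197 [(np.uint8(45), [0.538, -0.119, 0.044]), (np.uint8(201), [0.489, -0.154, -0.006])]
   row 200 [(np.uint8(177), [0.533, -0.125, 0.025]), (np.uint8(200), [0.505, -0.136, 0.001])]
   row 203 [(np.uint8(200), [0.524, -0.135, 0.001]), (np.uint8(203), [0.515, -0.126, 0.001])]
   row 206 [(np.uint8(206), [0.53, -0.129, -0.005]), (np.uint8(204), [0.525, -0.115, 0.0])]
wrist7 277.1 230.2 0.219
  knob start z 0.03 [278.6 233.5]  tcp xy [277. 223.]
  knob start z 0.058 [279.  245.8]  tcp xy [277.2 234.1]
  knob start z 0.078 [279.3 256.8]  tcp xy [277.4 244. ]
```

View pics/v8.png

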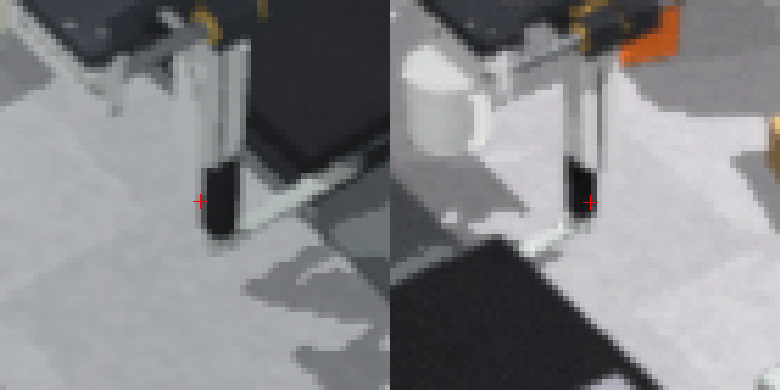

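```bash
python3 - <<'E'
from h import *
V,U=np.mgrid[0:420,0:560]
for tag,t in (('1',(.5075,-.0849,.1745)),('4',(.5241,.017,.1479)),('5',(.5244,-.1655,.1423)),('3',(.5244,.0393,.0231))):
    for n in('side','scene'):
        s=load(n+tag);P=world(s,U,V)
        m=(s['z_map']>0)&(abs(P[...,0]-t[0])<.07)&(abs(P[...,1]-t[1])<.022)&(P[...,2]>t[2]-.03)&(P[...,2]<t[2]+.15)
        if tag=='3': m&=(P[...,1]<t[1]+.004)&(P[...,2]>.01)
        q=P[m]; print(n+tag,m.sum(),'z min',np.sort(q[:,2])[:12].round(3),'tcp z',t[2], 'x',q[q[:,2]<q[:,2].min()+.02][:,0].min().round(3),q[q[:,2]<q[:,2].min()+.02][:,0].max().round(3))
E
```

```text
side1 579 z min [0.205 0.206 0.207 0.207 0.208 0.208 0.208 0.209 0.21  0.21  0.21  0.21 ] tcp z 0.1745 x 0.47 0.543
scene1 395 z min [0.202 0.204 0.207 0.207 0.207 0.208 0.208 0.208 0.209 0.209 0.21  0.21 ] tcp z 0.1745 x 0.474 0.547
side4 508 z min [0.18  0.18  0.183 0.183 0.183 0.183 0.184 0.184 0.184 0.184 0.184 0.184] tcp z 0.1479 x 0.486 0.561
scene4 454 z min [0.175 0.176 0.176 0.177 0.177 0.177 0.178 0.179 0.179 0.179 0.18  0.18 ] tcp z 0.1479 x 0.488 0.564
side5 409 z min [0.173 0.175 0.177 0.177 0.178 0.178 0.178 0.178 0.179 0.18  0.18  0.18 ] tcp z 0.1423 x 0.511 0.534
scene5 292 z min [0.173 0.174 0.176 0.178 0.179 0.179 0.18  0.18  0.18  0.181 0.181 0.181] tcp z 0.1423 x 0.513 0.54
side3 362 z min [0.011 0.013 0.014 0.018 0.019 0.021 0.024 0.025 0.027 0.028 0.03  0.032] tcp z 0.0231 x 0.555 0.568
scene3 126 z min [0.056 0.06  0.061 0.063 0.063 0.065 0.065 0.066 0.066 0.067 0.068 0.068] tcp z 0.0231 x 0.498 0.564
```

Every view shows the fingertips about 31 mm above the reported TCP, and I had assumed they were at it. The shut fingers passed just over the knob (tips ≈0.082 m, knob top 0.078 m) without touching it. The can push was therefore near the can's top edge, though it went well. I'll rise, go back behind the knob, and lower the reported TCP to 0.018 so the tips sit at about 0.049 m.

Call:
drive_tool:
  commands:
    - [[-0.08,0,0,0],[0,0,0.092,0],[0,0,0.092,0],[0,0,0,0],[0.07,0,0,0],[0.07,0,0,0],[0.064,0,0,0],[0,0,0,0],[0,0,0,0]]

```text
time: 12.35
tool_pos: [0.5248, -0.1644, 0.0178]
ee_rot: [-2.37, 1.57, 2.211]
wrist_force: [-0.5, -0.0, -0.9]
width: 0.0002
```

```bash
python3 - <<'E'
from h import *
st()
for n in('side','scene'): snap(n,n+'9')
a=load('side9')['pixels'];c=load('scene9')['pixels']
cv2.imwrite('pics/v9.png',cv2.cvtColor(np.hstack([cv2.resize(a[190:290,240:350],(390,360),interpolation=2),cv2.resize(c[150:230,220:308],(390,360),interpolation=2)]),cv2.COLOR_RGB2BGR))
E
```

```text
t 12.35 tcp [ 0.5248 -0.1644  0.0178] rel knob ex,ey mm -3.2 -37.1 yaw -7.55 toolx [-5.e-04  7.e-04 -1.e+00] F [-0.5 -0.  -0.9] w 0.0002
```

View pics/v9.png

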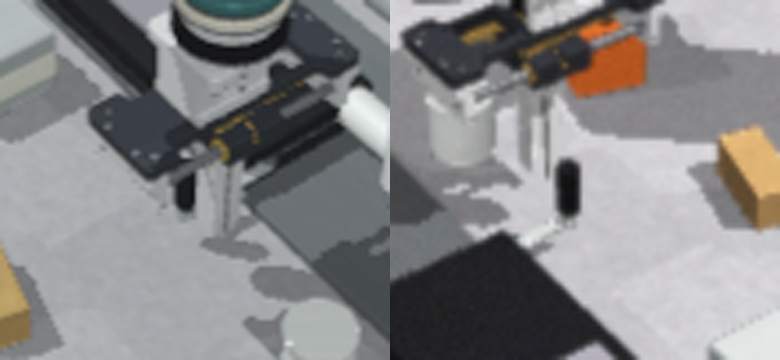

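The fingers are now behind the knob, with the tips at mid-height on it. I'll push in small steps.

Call:
drive_tool:
  commands:
    - [[0,0,-0.03,0],[0,0,-0.03,0],[0,0,-0.012,0],[0,0,-0.012,0],[0,0,-0.012,0]]

```text
time: 12.95
tool_pos: [0.5278, -0.1456, 0.0186]
ee_rot: [0.107, 1.561, -1.596]
wrist_force: [-2.7, -14.6, 0.2]
width: 0.0003
```

Call:
drive_tool:
  commands:
    - [[0,0,-0.012,0],[0,0,-0.012,0]]

```text
time: 13.15
tool_pos: [0.5281, -0.1428, 0.0187]
ee_rot: [0.073, 1.557, -1.631]
wrist_force: [-1.4, -10.7, 0.8]
width: 0.0006
```

Call:
drive_tool:
  commands:
    - [[0,0,-0.012,0],[0,0,-0.012,0],[0,0,-0.012,0],[0,0,-0.012,0],[0,0,-0.012,0]]

```text
time: 13.65
tool_pos: [0.531, -0.1218, 0.0185]
ee_rot: [0.379, 1.568, -1.325]
wrist_force: [-1.4, -2.8, 2.0]
width: 0.0005
```

```bash
python3 - <<'E'
from h import *
st()
for n in('side','scene'): snap(n,n+'10')
a=load('side10')['pixels'];c=load('scene10')['pixels']
cv2.imwrite('pics/v10.png',cv2.cvtColor(np.hstack([cv2.resize(a[190:290,240:350],(390,360),interpolation=2),cv2.resize(c[150:230,220:308],(390,360),interpolation=2)]),cv2.COLOR_RGB2BGR))
E
```

```text
t 13.65 tcp [ 0.531  -0.1218  0.0185] rel knob ex,ey mm -2.6 5.9 yaw -7.59 toolx [ 7.0e-04 -2.8e-03 -1.0e+00] F [-1.4 -2.8  2. ] w 0.0005
```

View pics/v10.png

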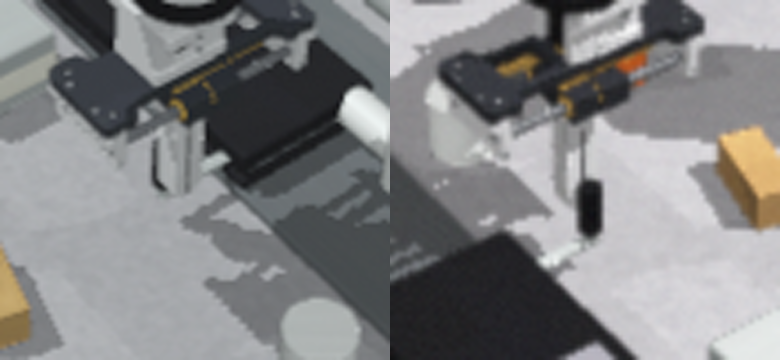

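The knob left its rest (about 15 N at the peak) and is sliding, now at roughly 23 mm. I'll go on past the half-choke click.

Call:
drive_tool:
  commands:
    - [[0,0,-0.012,0],[0,0,-0.012,0],[0,0,-0.012,0],[0,0,-0.012,0],[0,0,-0.012,0],[0,0,-0.012,0],[0,0,-0.012,0],[0,0,-0.012,0]]

```text
time: 14.55
tool_pos: [0.5339, -0.0982, 0.018]
ee_rot: [0.167, 1.568, -1.537]
wrist_force: [-0.3, -5.8, 1.4]
width: 0.0003
```

Call:
drive_tool:
  commands:
    - [[0,0,-0.012,0],[0,0,-0.012,0],[0,0,-0.012,0],[0,0,-0.012,0],[0,0,-0.012,0],[0,0,-0.012,0]]

```text
time: 15.15
tool_pos: [0.5365, -0.0792, 0.018]
ee_rot: [0.381, 1.57, -1.322]
wrist_force: [-0.0, -3.2, 0.3]
width: 0.0003
```

```bash
python3 - <<'E'
from h import *
st()
for n in('side','scene'): snap(n,n+'11')
V,U=np.mgrid[0:420,0:560]
for n in('scene10','scene11'):
    s=load(n);P=world(s,U,V);k=(s['pixels'].max(-1)<60)&(P[...,2]>.035)&(P[...,2]<.085)&(abs((P[...,:2]-KN)@EX)<.02)&((P[...,:2]-KN)@EY<.12)&((P[...,:2]-KN)@EY>-.02)
    p=np.median(P[k],0); b=np.array([.5359,-.1235]); print(n,k.sum(),p.round(4),'travel',((p[:2]-b)@EY).round(4))
a=load('side11')['pixels'];c=load('scene11')['pixels']
cv2.imwrite('pics/v11.png',cv2.cvtColor(np.hstack([cv2.resize(a[190:290,220:330],(390,360),interpolation=2),cv2.resize(c[150:230,230:318],(390,360),interpolation=2)]),cv2.COLOR_RGB2BGR))
E
```

```text
t 15.15 tcp [ 0.5365 -0.0792  0.018 ] rel knob ex,ey mm -2.7 48.9 yaw -7.57 toolx [ 3.0e-04 -1.2e-03 -1.0e+00] F [-0.  -3.2  0.3] w 0.0003
scene10 45 [ 0.5388 -0.0963  0.064 ] travel 0.0274
scene11 46 [ 0.5451 -0.0531  0.0665] travel 0.071
```

View pics/v11.png

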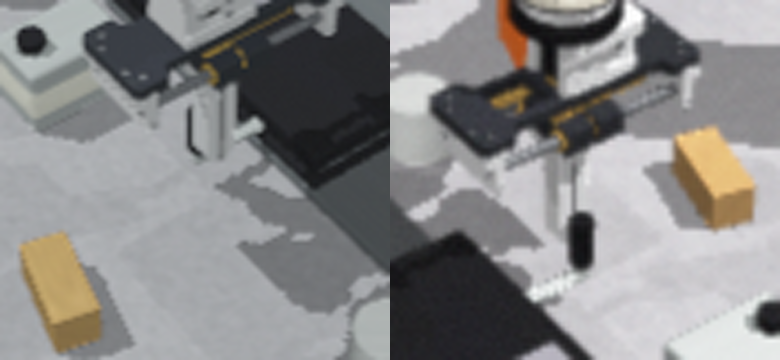

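Travel is about 71 mm, with 5–6 mm to go. I'll make small steps until the stop shows in the force.

Call:
drive_tool:
  commands:
    - [[0,0,-0.008,0],[0,0,-0.008,0]]

```text
time: 15.45
tool_pos: [0.5366, -0.0741, 0.0176]
ee_rot: [-2.39, 1.57, 2.19]
wrist_force: [0.3, -1.8, 0.6]
width: 0.0004
```

Call:
drive_tool:
  commands:
    - [[0,0,-0.008,0],[0,0,0,0]]

```text
time: 15.65
tool_pos: [0.5369, -0.072, 0.0176]
ee_rot: [-2.484, 1.57, 2.097]
wrist_force: [-0.6, 0.3, -0.1]
width: 0.0005
```

Call:
drive_tool:
  commands:
    - [[0,0,-0.008,0],[0,0,0,0]]

```text
time: 15.85
tool_pos: [0.537, -0.0714, 0.0176]
ee_rot: [-0.5, 1.569, -2.202]
wrist_force: [-0.7, -4.2, 0.2]
width: 0.0006
```

Call:
drive_tool:
  commands:
    - [[0,0,-0.008,0],[0,0,0,0]]

```text
time: 16.05
tool_pos: [0.537, -0.0713, 0.0177]
ee_rot: [-0.17, 1.566, -1.873]
wrist_force: [-2.4, -7.5, 0.2]
width: 0.0003
```

The TCP no longer advances and the force is rising, so the lever is at its end stop. I'll back straight away from the knob, rise and look.

Call:
drive_tool:
  commands:
    - [[0,0,0.04,0],[0,0,0.06,0],[0,0,0.06,0],[0,0,0,0],[-0.12,0,0,0],[-0.12,0,0,0],[-0.12,0,0,0],[-0.12,0,0,0],[-0.12,0,0,0],[0,0,0.1,0],[0,0,0,0],[0,0,0,0]]

```text
time: 17.25
tool_pos: [0.5288, -0.133, 0.1674]
ee_rot: [-2.628, 1.569, 1.952]
wrist_force: [0.3, -0.1, -0.1]
width: 0.0004
```

```bash
python3 - <<'E'
from h import *
st()
V,U=np.mgrid[0:420,0:560]
for n in('side','scene','wrist'):
    snap(n,n+'12'); s=load(n+'12');P=world(s,U,V);y=(P[...,:2]-KN)@EY
    k=(s['pixels'].max(-1)<60)&(P[...,2]>.035)&(P[...,2]<.085)&(abs((P[...,:2]-KN)@EX)<.025)&(y<.12)&(y>-.02)
    if k.sum()>5:
        p=np.median(P[k],0); b={'side':[.5274,-.1347],'scene':[.5359,-.1235],'wrist':[.5292,-.1278]}[n]; print(n,k.sum(),p.round(4),'travel',((p[:2]-b)@EY).round(4))
    m=(P[...,2]>.054)&(P[...,2]<.064)&(P[...,0]>.46)&(P[...,0]<.588)&(P[...,1]>.02)&(P[...,1]<.17)&(s['pixels'].min(-1)>70)
    q=P[m]
    if len(q)>40:
        r=cv2.minAreaRect((q[:,:2]*1000).astype(np.float32)); c=np.array(r[0])/1e3-KN; print(n,r,'rel',(c@EX).round(4),(c@EY).round(4))
# bystander change: compare with start
    if n!='wrist':
        s0=load(n+'0'); P0=world(s0,U,V)
        for nm,bx in {'tin':(.48,.54,-.31,-.24),'carton':(.35,.425,-.12,-.03),'spray':(.5,.57,.24,.31),'funnel':(.74,.83,.2,.29)}.items():
            g=lambda P:np.median(P[(P[...,0]>bx[0])&(P[...,0]<bx[1])&(P[...,1]>bx[2])&(P[...,1]<bx[3])&(P[...,2]>.015)],0).round(4)
            print(n,nm,g(P0),g(P))
a=load('side12')['pixels'];c=load('scene12')['pixels']
cv2.imwrite('pics/v12.png',cv2.cvtColor(np.hstack([cv2.resize(a[120:320,180:440],(400,308)),cv2.resize(c[120:320,180:440],(400,308))]),cv2.COLOR_RGB2BGR))
E
```

```text
t 17.25 tcp [ 0.5288 -0.133   0.1674] rel knob ex,ey mm -3.3 -5.5 yaw -7.62 toolx [-6.0e-04  1.5e-03 -1.0e+00] F [ 0.3 -0.1 -0.1] w 0.0004
side 65 [ 0.5377 -0.0595  0.0688] travel 0.0759
side ((531.2535400390625, 86.2269515991211), (64.65672302246094, 91.1231918334961), 82.43256378173828) rel -0.0295 0.2122
side tin [ 0.5009 -0.2798  0.0495] [ 0.5005 -0.2797  0.0497]
side carton [ 0.3848 -0.084   0.035 ] [ 0.3829 -0.0754  0.5665]
side spray [0.5254 0.2609 0.0999] [0.5254 0.2612 0.1009]
side funnel [0.777  0.2335 0.0316] [0.7765 0.234  0.0311]
scene 53 [ 0.5454 -0.0471  0.064 ] travel 0.077
scene ((533.4365234375, 87.86695098876953), (63.1347541809082, 93.6571273803711), 81.71192169189453) rel -0.0275 0.2141
scene tin [ 0.5156 -0.262   0.0464] [ 0.517  -0.2605  0.0467]
scene carton [ 0.3961 -0.0671  0.0328] [ 0.3864 -0.057   0.559 ]
scene spray [0.5537 0.2905 0.1054] [0.5538 0.2906 0.1051]
scene funnel [0.7964 0.2546 0.029 ] [0.796  0.2548 0.0302]
wrist 239 [ 0.5392 -0.0532  0.0779] travel 0.0753
wrist ((526.5807495117188, 59.82426834106445), (7.852560043334961, 89.06163787841797), 82.9478988647461) rel -0.0307 0.1854
```

View pics/v12.png

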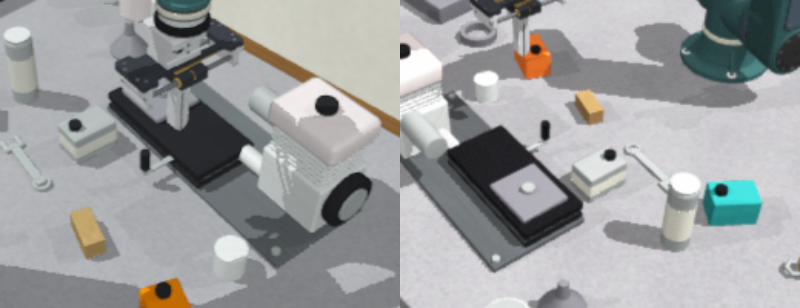

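The lever reads 75.3–77.0 mm in all three views, so it is at full choke. The can is upright and the robot is clear. The carton numbers were spoiled by the arm overhead (z 0.56), but the pictures show it where it was. Handing in.

```bash
python3 - <<'E'
from h import *
print(robot.close_job()); st()
E
```

```text
the job is handed in; nothing more can be done
None
the job is handed in; nothing more can be done
```

I pushed the oil can clear, then pushed the choke lever past the half-choke click to full choke, backed away and handed the job in. The robot's clock stood at about 17.4 s.

**Last checks**
- **Lever:** its travel read 75.9, 77.0 and 75.3 mm from the side, scene and wrist views. The finger also met a hard stop, where the TCP stopped advancing and the force rose to 7.5 N.
- **Can:** it is upright, pushed about 112 mm. Its near face is about 106 mm from the knob's axis at full choke, or about 97 mm from the knob's surface.
- **Other things:** the tin, spray can and funnel measured within about 2 mm of where they started. The carton looks unmoved in the pictures. I did not re-measure the wrench, padlock and tape; the fingers never went near them.
- **Forces:** the highest wrist force I read was about 15 N, as the lever left its first rest.

**What disagreed**
- **Fingertip height:** the real fingertips sit about 31 mm above the reported TCP. My first pass at the lever went just over the knob without touching it, so I lowered the fingers and pushed again.
- **Can push:** for the same reason the can was pushed near its top edge instead of low down. It slid without tipping.
- **Carton check:** the number failed because the arm was in the way, so I have only the pictures for it.
- **Wrist view of the can:** the last wrist reading caught only part of the can, so I ignored it and used the side and scene views.

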